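# Snap the unlatched gauge case shut and tug it to prove the catch

## Task

Of the three gauge cases on the graphite-block bench, one has its lid ajar because its catch never snapped. Press that lid down until the catch snaps over it, then tug the case up by the handle on its lid, just clear of the bench, to prove that the catch holds, and set it gently back down upright where it stood and let go. The two shut cases must end up shut and where they are.

Things in the scene. Friction and masses are not known exactly. Their poses are not given: they have to be found in the camera images.
- case1_middle (a point): Gauge case 1: loose black box 140 (x) x 160 (y) x 52 mm with an 18 mm grey lid, all about 0.7 kg. Point: centre of the black box, 26 mm above its underside; z up, x to its front (orange catch, facing away from the robot), y to its left. Lid hinged on the back top edge (x = -70, z = +26 mm from the point). Shut, the lid's flat top is 45 mm above the point.
- case2_middle (a point): Gauge case 2, built like case 1, same point and axes. All three: black carrying handle on the lid; with the lid shut it is a bar 14 mm thick (x), 84 mm long (y), 18 mm tall, centred at x = 0, y = 0, its middle 76 mm above the point, 22 mm of open space below it.
- case3_middle (a point): Gauge case 3, built like case 1, same point and axes. All three: orange spring catch 28 mm wide at the middle of the front, from x = +73 mm outward, its top 56 mm above the point. A lid pushed down past its sloped nose moves it out 8 mm; it snaps back over the lid's steel striker and holds.
- lid1 (a joint): Lid hinge of case 1, rad: 0 fully shut under its catch, growing as the front edge rises. About 0.2 to 0.4 is ajar, unlatched; the stiff hinge stays where left. Some 5 to 8 N down on the lid between handle and catch (about x = +40 mm, y = 0 of its case) swings it shut and snaps it.
- lid2 (a joint): Lid hinge of case 2, rad, same meaning as for case 1; any one of the three lids may be the one ajar.
- lid3 (a joint): Lid hinge of case 3, rad, same meaning as for case 1; any one of the three lids may be the one ajar.
Mind the look-alikes: they are no part of the job. Leave any red look-alike of the part that bears case3_middle alone.

How it is judged:
By the outcome, as a careful person would: the job done as asked, in the order asked, and still so for the second after the job is handed in, with the robot touching nothing.
It also fails if it takes over 45 s, if anything falls off the work surface, if the arm or the gripper's body presses on something with over 40 N, if the wrist force passes 120 N, or if a joint passes its speed limit or range.

## Robot

A 6-joint arm with a two-finger parallel gripper is mounted at the origin on the work surface. World frame = base frame: x ahead of the robot, y to its left, z up, the work surface at z = 0. Lengths are in m, angles in rad, forces in N, time in s.
With the tool pointing down it reaches from about 0.25 to 0.725 m from the base axis. Payload 9.7 kg.
Tool frame: the origin (TCP) lies at the centre of the arm's flange, where the gripper is bolted on; the fingertips stand 173 mm ahead of it and the grasp point (between the pads) lies 155 mm ahead of it (hold_point_z is the distance from the TCP to the grasp point, in m); z points along the fingers, y is the direction in which the jaws open and shut (so a half turn about z gives the same grasp; the last joint's range is limited). The gripper opens to 85 mm and grips with 20 to 120 N. Pads are 22 mm wide; open, the fingers measure 114 mm over their backs; the gripper's body (76 mm by 85 mm) begins 54 mm behind the grasp point. The pads swing forward as they close: fully open they stand 13 mm farther back than shut.
Start: joints at [-1.259, 0.087, 0.176, 1.66, 0, 1.571], TCP at [0.169, -0.523, 0.405] pointing down, gripper open.
Joint ranges: [-3.13, 3.13], [-0.85, 1.81], [-1.15, 1.24], [-2.2, 2.28], [-1.44, 1.52], [-3.14, 3.14]. Speed limits (rad/s): [2.22, 2.22, 2.57, 3.14, 3.14, 3.14].

## Interface

Orientations are given as a unit quaternion [x, y, z, w].
In Python, from bench import sense, camera, camera_params, sign_off, hold_point_z gives the robot as it stands.
- The arm moves only by the tool play_rows, never from a script. Its argument "moves" is a list of rows, each a list of 5 numbers: the shift along the tool's x, y, z in mm, then the turn about the tool's z in degrees, then the opening, from -1 (shut) to 1 (fully open), so that 0 is half open. A call has 1 to 8 rows; each row shifts and turns the commanded pose from where the row before left it, along the tool's axes as they then stand; what a row does not reach is not made up. A row lasts 1/10 s, in which the tool goes at most 50 mm and 8.59 degrees, less where a joint would pass 70% of its speed; a pose out of reach is approached as far as the arm can. A call with a gripper value outside its range is refused whole. The fingers move at their own pace and stop on an object; the grip force is fixed at half the most. Time passes only in rows, so rows that do not move let the fingers close. It gives the time, the measured TCP pose, the force and the opening at its end, in the units of the state.
- sense(): the state, without advancing time (a new reading comes with each control period).
- camera(name): name is "scene" or "top" or "wrist"; returns the picture (400x640x3 uint8, red, green, blue); there is no depth.
- camera_params(name): a dict with "fx", "fy", "cx", "cy" (pixels), "rvec" (rotation vector, rad) and "tvec" (3), from world to camera coordinates, as OpenCV has them; the wrist camera has in their place "tool_from_camera" (4x4, takes a point from camera to tool coordinates, whose origin is the TCP and whose axes are the flange's). Camera axes: x right, y down, z forward; pixel columns grow to the right and rows downward; lengths in m; the calibration is good to about 2 mm. The wrist camera is an equidistant fisheye: a pixel r from the principal point sees the ray r / f radians off the axis. A picture is of the moment at which its call begins: read the wrist's pose just before it. camera_params takes no time and is no camera call.
- sign_off(): hands the job in, once; it reports no verdict.
The state is a dict: "t": time; "joint_positions": joint angles; "qd": joint speeds; "tau": joint torques, N m; "eef_pos": TCP position; "eef_rot": TCP orientation; "force": force on the tool from outside, world axes, zero at the start; "torque": the same for the moment, N m; "width": finger opening in m.
Only numpy, scipy, OpenCV 4.12 (cv2) and the standard library are available. Lean on these libraries where they do the work, as an engineer would, in place of code of your own. Each camera call takes 0.05 s, during which the arm holds its last target. There are 200 camera calls.

## Working session

There is one attempt and no reset: what is moved stays moved. The work goes in short steps, Python scripts to look and compute and a tool call to move; the robot and the scene stay as the last step left them, time stands still between calls to the robot, and variables do not carry over. Pictures are saved under pics/ and viewed, about 8 in all and at most 12, crops included, and the job is handed in when it is done.

Besides the shell and the picture viewer there is one more tool, called after ">>>" by a JSON object that holds its "name" and its "arguments", one argument or row to a line. play_rows: Moves the arm, as the interface text tells. Its arguments: {"type":"object","properties":{"moves":{"type":"array"}},"required":["moves"]}

```bash
mkdir -p pics
python3 - <<'E'
from bench import *
import cv2,numpy as np
s=sense();print(s['t'],s['eef_pos'],s['eef_rot'],s['width'],hold_point_z() if callable(hold_point_z) else hold_point_z)
for n in("scene","top"):
    im=camera(n);cv2.imwrite(f"pics/{n}0.png",im[:,:,::-1]);print(n,camera_params(n))
E
```

```text
0.0 [ 0.16871736 -0.52347615  0.40398627] [ 9.87875308e-01  1.55247930e-01 -1.12346704e-04 -6.65710992e-04] 0.08553923516517989 0.1547
scene {'fx': 366.18212235780015, 'fy': 366.18212235780015, 'cx': 320.9606796531687, 'cy': 199.49442514926932, 'rvec': array([ 1.40565073,  2.18600994, -0.889893  ]), 'tvec': array([ 0.16272708, -0.24290564,  1.17594313])}
top {'fx': 367.8149232597427, 'fy': 367.8149232597427, 'cx': 320.4865432398833, 'cy': 201.5432663176943, 'rvec': array([ 2.16517041, -2.14648267,  0.21992412]), 'tvec': array([-0.01326192,  0.4132949 ,  0.73417596])}
```

View pics/scene0.png

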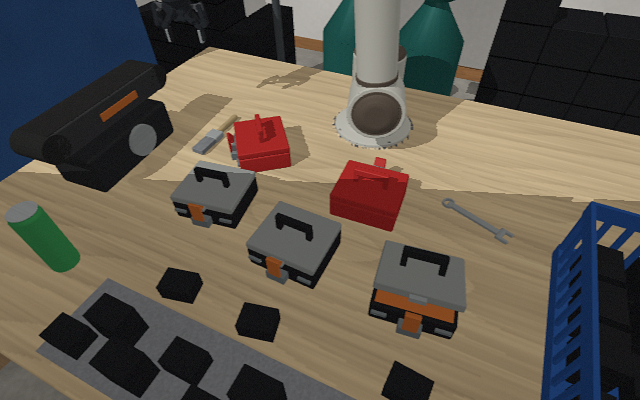

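View pics/top0.png

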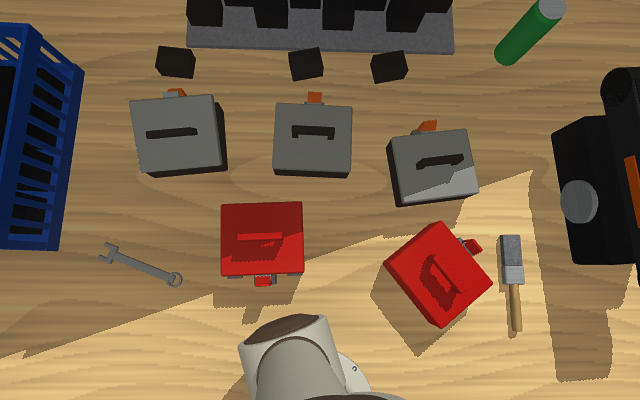

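The pictures show three grey-lidded cases. In top they are at (178,133), (313,140) and (433,167); in scene at (420,285), (293,245) and (213,193). The red look-alikes are at top (262,240) and (438,275). The ajar one is scene (420,285) = top (178,133): its orange interior shows below the raised lid. I'll confirm that in a crop.

Run:
```python
import cv2,numpy as np
a=cv2.imread("pics/scene0.png")[230:345,355:480];b=cv2.imread("pics/top0.png")[80:185,120:240]
a=cv2.resize(a,None,fx=3.2,fy=3.2,interpolation=2);b=cv2.resize(b,None,fx=3.2,fy=3.2,interpolation=2)
h=max(a.shape[0],b.shape[0]);p=lambda i:cv2.copyMakeBorder(i,0,h-i.shape[0],0,0,0)
im=np.hstack([p(a),p(b)])
im=cv2.convertScaleAbs(im,alpha=1.5,beta=20)
cv2.imwrite("pics/crop.png",im);print(im.shape,a.shape)
```

```text
(368, 784, 3) (368, 400, 3)
```

View pics/crop.png

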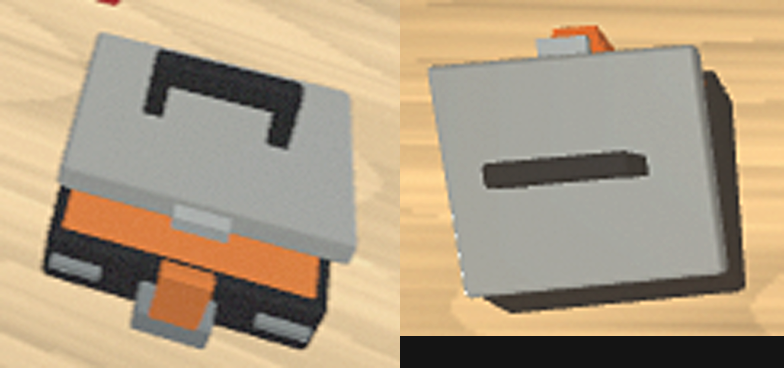

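Confirmed: the crop shows an orange interior under a raised lid, and the catch is not over the striker. Next I'll locate the case.

```bash
cat > h.py <<'E'
from bench import *
import cv2,numpy as np
from scipy.spatial.transform import Rotation as R
def cast(n,px,z):
    c=camera_params(n);M=R.from_rotvec(c['rvec']).as_matrix();o=-M.T@c['tvec']
    d=M.T@np.array([(px[0]-c['cx'])/c['fx'],(px[1]-c['cy'])/c['fy'],1]);return o+d*(z-o[2])/d[2]
def proj(n,P):
    c=camera_params(n);return cv2.projectPoints(np.array(P,float).reshape(-1,3),c['rvec'],c['tvec'],np.array([[c['fx'],0,c['cx']],[0,c['fy'],c['cy']],[0,0,1]]),None)[0][:,0]
E
python3 - <<'E'
from h import *
S=lambda x,y:(355+x/3.2,230+y/3.2)
T=lambda x,y:(120+(x-400)/3.2,80+y/3.2)
FR=cast("scene",S(45,272),0);FL=cast("scene",S(305,349),0)
BL=cast("top",T(512,313),0);BR=cast("top",T(744,291),0)
print(FR,FL,BL,BR)
for a,b in((FR,FL),(BR,BL)):
    d=b-a;print(np.linalg.norm(d),np.degrees(np.arctan2(-d[0],d[1])))
# lid back top edge
a=cast("top",T(467,297),.07);b=cast("top",T(723,273),.07);d=a-b;print(a,b,np.linalg.norm(d),np.degrees(np.arctan2(-d[0],d[1])))
C=(a+b)/2;print("mid back lid",C)
# handle ends, top
for z in(.13,.14):print(z,cast("top",T(484,170),z),cast("top",T(648,160),z))
a=cast("top",T(428,68),.12);b=cast("top",T(695,46),.12);print("front lid",a,b,np.linalg.norm(a-b))
s=sense();print(R.from_quat(s['eef_rot']).as_matrix().round(3))
E
```

```text
[0.62077248 0.21260132 0.        ] [0.60313978 0.3678125  0.        ] [4.66553870e-01 3.47282728e-01 1.11022302e-16] [0.48426237 0.19280567 0.        ]
0.15620954433804124 6.481274947153217
0.15548874872317003 6.539564795185561
[0.46056892 0.34646123 0.07      ] [0.47835788 0.19116035 0.07      ] 0.1563163753916301 6.534475403235168
mid back lid [0.4694634  0.26881079 0.07      ]
0.13 [0.52138394 0.31601872 0.13      ] [0.52933731 0.22331899 0.13      ]
0.14 [0.51787688 0.31156583 0.14      ] [0.52570993 0.22026851 0.14      ]
front lid [0.58714725 0.35797162 0.12      ] [0.60492849 0.2027711  0.12      ] 0.15621579053139534
[[ 0.952  0.307 -0.   ]
 [ 0.307 -0.952  0.001]
 [ 0.    -0.001 -1.   ]]
```

Box centre is about (0.544, 0.279), yaw +6.5°. I'll turn the jaws to lie across the handle, then travel high to above the press point at case x = +40 mm.

>>> {"name": "play_rows", "arguments": {
  "moves": [
    [0,0,0,-8,-1],
    [0,0,0,-8,-1],
    [0,0,0,-8,-1],
    [0,0,0,-8,-1],
    [0,0,0,-8,-1],
    [0,0,0,-8,-1],
    [0,0,0,-8,-1],
    [0,0,0,-8,-1]
  ]
}}

```text
t: 0.9
eef_pos: [0.1687, -0.5235, 0.4043]
eef_rot: [0.754, 0.657, 0.0, -0.0]
force: [-0.0, -0.0, 0.0]
width: 0.0
```

>>> {"name": "play_rows", "arguments": {
  "moves": [
    [0,0,0,-8,-1],
    [0,0,0,-6.6,-1],
    [38,25,0,0,-1],
    [38,25,0,0,-1],
    [38,25,0,0,-1],
    [38,25,0,0,-1],
    [38,25,0,0,-1],
    [38,25,0,0,-1]
  ]
}}

```text
t: 1.7
eef_pos: [0.2924, -0.2784, 0.4045]
eef_rot: [0.666, 0.746, 0.0, -0.0]
force: [1.8, -0.8, -0.6]
width: 0.0002
```

>>> {"name": "play_rows", "arguments": {
  "moves": [
    [38,25,0,0,-1],
    [38,25,0,0,-1],
    [38,25,0,0,-1],
    [38,25,0,0,-1],
    [38,25,0,0,-1],
    [38,25,0,0,-1],
    [38,25,0,0,-1],
    [38,25,0,0,-1]
  ]
}}

```text
t: 2.5
eef_pos: [0.4569, 0.0466, 0.4045]
eef_rot: [0.666, 0.746, -0.0, 0.0]
force: [1.0, -1.8, -0.3]
width: 0.0
```

```bash
cat >> h.py <<'E'
def togo(P):
    s=sense();M=R.from_quat(s['eef_rot']).as_matrix()
    print('t',s['t'],'pos',s['eef_pos'].round(4),'F',np.round(s['force'],1),'w',round(s['width'],4),'q',np.round(s['joint_positions'],2),'yangle',np.degrees(np.arctan2(M[1,1],M[0,1])).round(2),'zaxis',M[:,2].round(3))
    print('to go mm',(M.T@(np.array(P)-s['eef_pos'])*1000).round(1))
yaw=np.radians(6.5);C=np.array([.544,.279])
def case(x,y,z): return [C[0]+x*np.cos(yaw)-y*np.sin(yaw),C[1]+x*np.sin(yaw)+y*np.cos(yaw),z]
E
python3 -c "
from h import *
togo(case(.040,0,.38))"
```

```text
t 2.5 pos [0.4569 0.0466 0.4045] F [ 1.  -1.8 -0.3] w 0.0 q [ 0.1  -0.13 -0.04  1.66 -0.    1.56] yangle 6.48 zaxis [-0. -0. -1.]
to go mm [221.1 152.7  24.5]
```

>>> {"name": "play_rows", "arguments": {
  "moves": [
    [37,25.5,4,0,-1],
    [37,25.5,4,0,-1],
    [37,25.5,4,0,-1],
    [37,25.5,4,0,-1],
    [37,25.5,4,0,-1],
    [36,25,4,0,-1],
    [0,0,0,0,-1],
    [0,0,0,0,-1]
  ]
}}

```text
t: 3.3
eef_pos: [0.5834, 0.2821, 0.3789]
eef_rot: [0.666, 0.746, -0.001, -0.001]
force: [-0.2, 0.0, 0.3]
width: 0.0002
```

```bash
python3 -c "
from h import *
togo(case(.040,0,.244))
im=camera('wrist');cv2.imwrite('pics/w1.png',im[:,:,::-1])
im2=camera('scene');cv2.imwrite('pics/s1.png',cv2.resize(im2[200:360,340:520,::-1],None,fx=3,fy=3))
print(camera_params('wrist'))"
```

```text
t 3.3 pos [0.5834 0.2821 0.3789] F [-0.2  0.   0.3] w 0.0002 q [ 0.45  0.33  0.4   1.65 -0.    1.91] yangle 6.54 zaxis [-0.003 -0.001 -1.   ]
to go mm [  1.5   0.8 134.9]
{'fx': 309.70691628693146, 'fy': 309.70691628693146, 'cx': 319.3204302235847, 'cy': 200.19839632401434, 'tool_from_camera': array([[ 1.31499004e-04, -9.55294288e-01, -2.95656567e-01,
         7.60340375e-02],
       [ 9.99999754e-01,  3.29273638e-04, -6.19144892e-04,
        -6.84618674e-04],
       [ 6.88817492e-04, -2.95656413e-01,  9.55294097e-01,
         3.15595893e-02],
       [ 0.00000000e+00,  0.00000000e+00,  0.00000000e+00,
         1.00000000e+00]])}
```

View pics/w1.png

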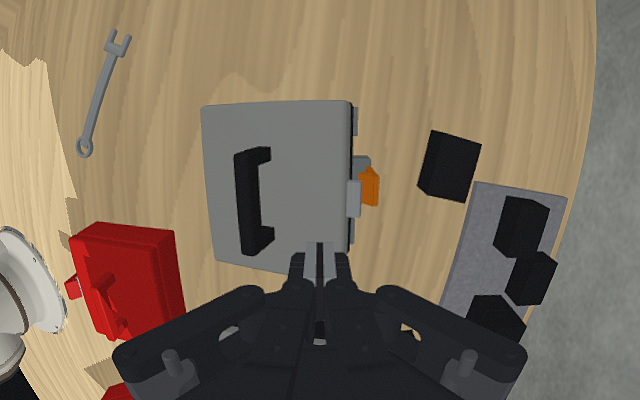

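Wrist view: the tips (320,250) stand between the handle (252,200) and the catch (368,187), as planned. I'll go down.

>>> {"name": "play_rows", "arguments": {
  "moves": [
    [1,1,30,0,-1],
    [0,0,30,0,-1],
    [0,0,25,0,-1],
    [0,0,8,0,-1],
    [0,0,8,0,-1],
    [0,0,8,0,-1],
    [0,0,6,0,-1],
    [0,0,6,0,-1]
  ]
}}

```text
t: 4.2
eef_pos: [0.5843, 0.2825, 0.2603]
eef_rot: [0.666, 0.746, 0.001, 0.0]
force: [0.9, 0.5, 1.3]
width: 0.0004
```

>>> {"name": "play_rows", "arguments": {
  "moves": [
    [0,0,4,0,-1],
    [0,0,3,0,-1],
    [0,0,2,0,-1],
    [0,0,2,0,-1]
  ]
}}

```text
t: 4.6
eef_pos: [0.5846, 0.2826, 0.2499]
eef_rot: [0.666, 0.746, 0.001, 0.001]
force: [2.2, -0.6, 3.6]
width: 0.0001
```

>>> {"name": "play_rows", "arguments": {
  "moves": [
    [0,0,2,0,-1],
    [0,0,1,0,-1],
    [0,0,1,0,-1]
  ]
}}

```text
t: 4.9
eef_pos: [0.584, 0.2825, 0.2442]
eef_rot: [0.666, 0.746, -0.0, -0.0]
force: [0.4, -0.0, 0.6]
width: 0.0001
```

>>> {"name": "play_rows", "arguments": {
  "moves": [
    [0,0,1,0,-1],
    [0,0,1,0,-1]
  ]
}}

```text
t: 5.1
eef_pos: [0.5839, 0.2824, 0.2437]
eef_rot: [0.666, 0.746, 0.0, 0.0]
force: [-4.6, -2.0, 14.6]
width: 0.0001
```

```bash
python3 -c "
from h import *
togo(case(.040,0,.244))
im2=camera('scene');cv2.imwrite('pics/s2.png',cv2.resize(im2[200:360,340:520,::-1],None,fx=3,fy=3))"
```

```text
t 5.1 pos [0.5839 0.2824 0.2437] F [-4.6 -2.  14.6] w 0.0001 q [0.45 0.32 0.14 1.39 0.   1.91] yangle 6.47 zaxis [ 0.  0. -1.]
to go mm [ 1.1 -0.1 -0.3]
```

View pics/s2.png

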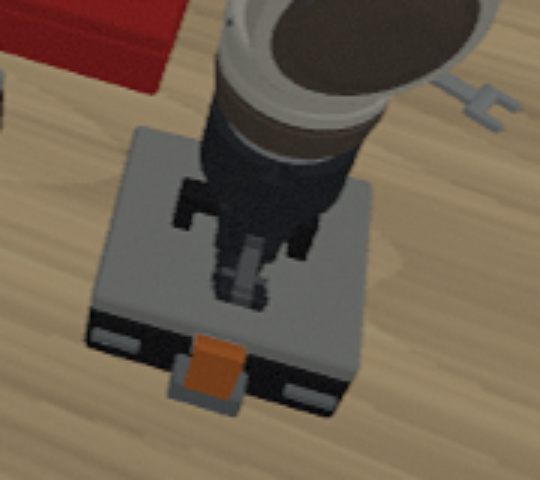

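The picture shows the lid flat on the box and the orange catch (218,360) over the striker. The force fell, then rose to 14.6 N at the end stop, so the catch snapped. Next I'll back off, open and go above the handle.

>>> {"name": "play_rows", "arguments": {
  "moves": [
    [0,0,-20,0,-1],
    [0,0,-40,0,-1],
    [0,0,-40,0,-1],
    [0,-20,0,0,1],
    [1,-20,0,0,1],
    [0,0,0,0,1],
    [0,0,0,0,1],
    [0,0,0,0,1]
  ]
}}

```text
t: 5.95
eef_pos: [0.5446, 0.2789, 0.3422]
eef_rot: [0.666, 0.746, -0.0, -0.0]
force: [0.4, 0.1, 0.7]
width: 0.072
```

```bash
python3 -c "
from h import *
togo(case(0,0,.257))
im=camera('wrist');cv2.imwrite('pics/w2.png',im[:,:,::-1])
im2=camera('top');cv2.imwrite('pics/t2.png',im2[:,:,::-1])"
```

```text
t 5.95 pos [0.5446 0.2789 0.3422] F [0.4 0.1 0.7] w 0.072 q [ 0.47  0.22  0.21  1.56 -0.    1.93] yangle 6.46 zaxis [-0.001 -0.    -1.   ]
to go mm [ 0.2 -0.6 85.2]
```

View pics/w2.png

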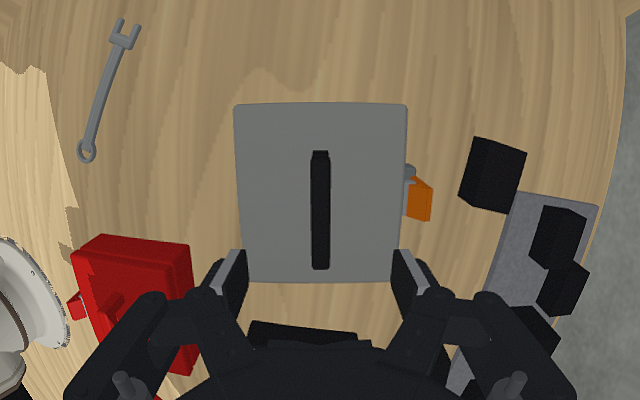

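The handle stands at x≈320, rows 150-269, centred between the jaws. I'll check its world position before descending.

```bash
python3 -c "
from h import *
p=camera_params('wrist');T=p['tool_from_camera'];s=sense();M=R.from_quat(s['eef_rot']).as_matrix()
for u,v in((320,153),(320,269)):
    d=np.array([u-p['cx'],v-p['cy']]);r=np.hypot(*d);th=r/p['fx']
    ray=np.r_[d/r*np.sin(th),np.cos(th)]
    o=T[:3,3];w=T[:3,:3]@ray;print(o+w*(s['eef_pos'][2]-.111-o[2])/w[2])
"
```

```text
[ 0.04632967 -0.00037659  0.23114755]
[-0.03885048 -0.00030527  0.23114755]
```

>>> {"name": "play_rows", "arguments": {
  "moves": [
    [3,0,25,0,1],
    [0,0,25,0,1],
    [0,0,20,0,1],
    [0,0,15,0,1],
    [0,0,0,0,1],
    [0,0,0,0,0],
    [0,0,0,0,-0.4],
    [0,0,0,0,-0.5]
  ]
}}

```text
t: 6.85
eef_pos: [0.5442, 0.282, 0.2589]
eef_rot: [0.666, 0.746, 0.001, 0.0]
force: [0.1, -0.2, -0.0]
width: 0.0442
```

>>> {"name": "play_rows", "arguments": {
  "moves": [
    [0,0,0,0,-0.6],
    [0,0,0,0,-0.7],
    [0,0,0,0,-1],
    [0,0,0,0,-1],
    [0,0,0,0,-1],
    [0,0,0,0,-1]
  ]
}}

```text
t: 7.45
eef_pos: [0.5441, 0.282, 0.2583]
eef_rot: [0.666, 0.746, 0.001, 0.0]
force: [2.2, 0.6, 6.1]
width: 0.0127
```

```bash
python3 -c "
from h import *
togo(case(0,0,.257))"
```

```text
t 7.45 pos [0.5441 0.282  0.2583] F [2.2 0.6 6.1] w 0.0127 q [ 0.48  0.23  0.05  1.39 -0.    1.94] yangle 6.46 zaxis [ 0.001  0.001 -1.   ]
to go mm [-2.9 -0.5  1.3]
```

It's gripped on the handle. I'll lift gently to about 22 mm, then look.

>>> {"name": "play_rows", "arguments": {
  "moves": [
    [0,0,-2,0,-1],
    [0,0,-3,0,-1],
    [0,0,-4,0,-1],
    [0,0,-4,0,-1],
    [0,0,-4,0,-1],
    [0,0,-4,0,-1],
    [0,0,-1,0,-1],
    [0,0,0,0,-1]
  ]
}}

```text
t: 8.25
eef_pos: [0.544, 0.2819, 0.28]
eef_rot: [0.666, 0.746, 0.0, 0.0]
force: [-0.8, -0.2, -8.1]
width: 0.013
```

```bash
python3 -c "
from h import *
togo(case(0,0,.257))
im2=camera('scene');cv2.imwrite('pics/s3.png',cv2.resize(im2[200:360,340:520,::-1],None,fx=3,fy=3))"
```

```text
t 8.25 pos [0.544  0.2819 0.28  ] F [-0.8 -0.2 -8.1] w 0.013 q [0.48 0.22 0.09 1.44 0.   1.94] yangle 6.47 zaxis [ 0.  0. -1.]
to go mm [-2.9 -0.3 23. ]
```

View pics/s3.png

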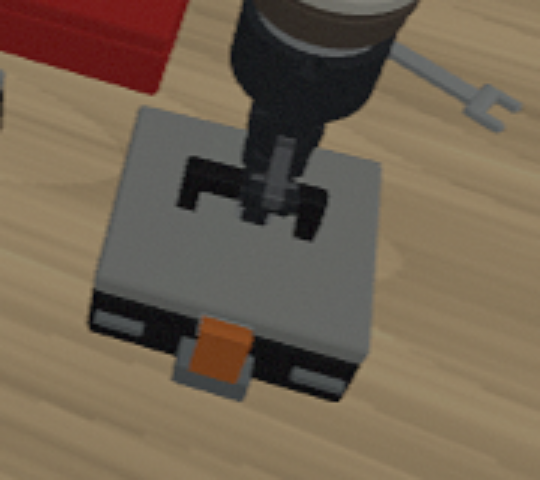

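The case is raised with the lid flat and the catch (220,345) holding, carrying −8 N (≈0.8 kg). I'll lower it gently.

>>> {"name": "play_rows", "arguments": {
  "moves": [
    [0,0,0,0,-1],
    [0,0,4,0,-1],
    [0,0,4,0,-1],
    [0,0,4,0,-1],
    [0,0,3,0,-1],
    [0,0,2,0,-1],
    [0,0,1,0,-1],
    [0,0,1,0,-1]
  ]
}}

```text
t: 9.1
eef_pos: [0.544, 0.2819, 0.2607]
eef_rot: [0.666, 0.746, 0.0, 0.0]
force: [0.6, 0.5, -8.2]
width: 0.0129
```

>>> {"name": "play_rows", "arguments": {
  "moves": [
    [0,0,1,0,-1],
    [0,0,0.5,0,-1],
    [0,0,0,0,-1]
  ]
}}

```text
t: 9.4
eef_pos: [0.5439, 0.2819, 0.2594]
eef_rot: [0.666, 0.746, 0.0, 0.0]
force: [0.1, 0.3, -7.7]
width: 0.013
```

>>> {"name": "play_rows", "arguments": {
  "moves": [
    [0,0,0.5,0,-1],
    [0,0,0.5,0,-1],
    [0,0,0,0,-1]
  ]
}}

```text
t: 9.7
eef_pos: [0.5438, 0.2819, 0.2586]
eef_rot: [0.666, 0.746, 0.0, -0.0]
force: [-3.4, -1.3, -2.3]
width: 0.0126
```

>>> {"name": "play_rows", "arguments": {
  "moves": [
    [0,0,0.5,0,-1],
    [0,0,0.3,0,-1],
    [0,0,0,0,-1]
  ]
}}

```text
t: 10.0
eef_pos: [0.5439, 0.2819, 0.2583]
eef_rot: [0.666, 0.746, 0.0, 0.0]
force: [-5.0, -1.2, 4.4]
width: 0.013
```

It's resting on the bench. I'll release slowly and go straight up.

>>> {"name": "play_rows", "arguments": {
  "moves": [
    [0,0,0,0,-0.6],
    [0,0,0,0,-0.4],
    [0,0,0,0,0],
    [0,0,0,0,0.5],
    [0,0,0,0,1],
    [0,0,0,0,1],
    [0,0,0,0,1],
    [0,0,-5,0,1]
  ]
}}

```text
t: 10.8
eef_pos: [0.5438, 0.2818, 0.2619]
eef_rot: [0.666, 0.746, -0.001, -0.0]
force: [0.3, -0.2, 0.2]
width: 0.0854
```

>>> {"name": "play_rows", "arguments": {
  "moves": [
    [0,0,-15,0,1],
    [0,0,-30,0,1],
    [0,0,-40,0,1],
    [0,0,-40,0,1],
    [-20,-40,0,0,1],
    [-20,-40,0,0,1],
    [-20,-40,0,0,1],
    [-20,-40,0,0,1]
  ]
}}

```text
t: 11.6
eef_pos: [0.3924, 0.1835, 0.3886]
eef_rot: [0.666, 0.746, 0.001, 0.0]
force: [0.8, 0.6, 1.5]
width: 0.0853
```

>>> {"name": "play_rows", "arguments": {
  "moves": [
    [-35,-25,0,0,1],
    [-35,0,0,0,1],
    [-35,0,0,0,1],
    [0,0,0,0,1],
    [0,0,0,0,1]
  ]
}}

```text
t: 12.1
eef_pos: [0.3808, 0.0767, 0.3887]
eef_rot: [0.667, 0.745, 0.001, 0.0]
force: [-0.0, -0.8, -0.1]
width: 0.0853
```

```bash
python3 -c "
from h import *
togo(case(0,0,.257))
a=camera('scene')[:,:,::-1];cv2.imwrite('pics/s4.png',a);b=camera('top')[:,:,::-1]
cv2.imwrite('pics/t4.png',b)
cv2.imwrite('pics/fin.png',cv2.resize(np.vstack([a[140:350,150:510],b[70:220,120:480]]),None,fx=1.6,fy=1.6))"
```

```text
t 12.1 pos [0.3808 0.0767 0.3887] F [-0.  -0.8 -0.1] w 0.0853 q [ 0.2  -0.3  -0.21  1.66  0.    1.66] yangle 6.34 zaxis [ 0.002  0.001 -1.   ]
to go mm [183.  184.3 132.1]
```

View pics/fin.png

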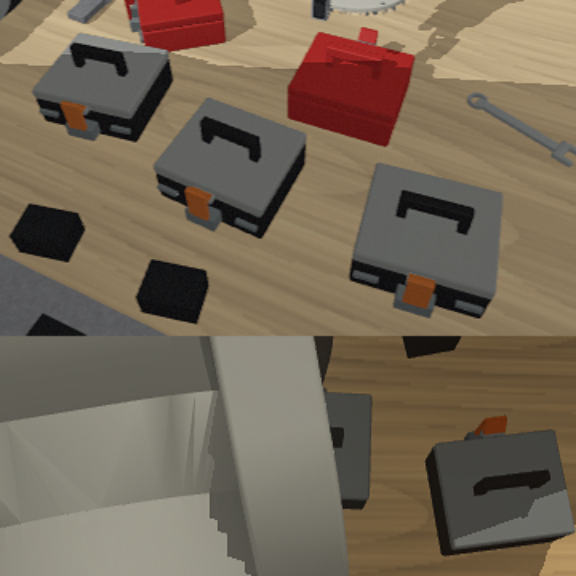

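All three cases are shut under their catches. The handled case is in its old place: its front bottom corners are at (369,313) and (453,337), against (369,315) and (450,339) before. Handing in.

```bash
python3 -c "
from bench import *
print(sign_off())"
```

```text
the job is handed in; nothing more can be done
None
```

The ajar case was the robot's leftmost one. I pressed its lid down until the catch snapped, lifted it about 22 mm by the handle, and set it back down where it stood. The job is handed in, at about 12 s of the 45 s allowed; the sign-off gives no verdict.

- **Catch:** the force dropped as the lid went past the catch, then rose to 14.6 N against the fully shut lid. A picture showed the lid flat with the catch over it.
- **Tug:** the case hung from its handle at about 8 N, roughly its own weight, and the lid stayed shut.
- **Set-down:** I lowered it in half-millimetre steps at the end, touching down at about 4 N. The fingers then opened and moved clear.
- **Final check:** the scene camera shows all three cases shut. The handled case's front corners are within 2–3 pixels of where they started, which is about as finely as I could read them. The other two cases were never touched and look unmoved.
- **Not confirmed:** the arm blocked the last top view of the handled case, so its final position rests on the scene camera and the straight up-and-down lift.

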